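Hang the ring light on the spring-balanced arm

TASK

Take the ring light by its blue grip off the charging dock and hang it by its hook on the brass pin of the spring-balanced arm. The arm sinks under the weight by an amount that depends on the light: keep hold and ride it down gently, never pressing it hard or down to its bottom stop, and let go only once the arm carries the whole weight, so that it neither drops nor springs up when you release. Leave the light hanging at rest, hands off, and do not disturb the other things on the table.

Things in the scene. Friction and masses are not known exactly. Their poses are not given: they have to be found in the camera images.
- light: Cordless ring light, weight 2.8 to 7.6 N (unknown beforehand), balanced under its hook. White level ring, 90 outer and 58 inner diameter, 20 high; a black battery (30 wide, 18 high) sticks out to x = 70. Origin: centre of the ring's underside, z up, x towards the battery. Starts upright on the dock. A bracket on it carries hook and grip (see those points).
- post (a point): Middle of the bracket's post on the light: aluminium, 8 (x) x 16 (y), at x = -37 in the light's frame, rising from the ring to a level bar 16 wide, z = 118 to 126, that runs from x = -41 to x = 12. So the bracket is a C open to +x, the battery side.
- hook (a point): Where the pin's centre lies when seated: x = 0, y = 0, z = 113 in the light's frame; turns with the light. The hook is a slot under the bar, open downwards, 16 wide in x, between two lips (x = -12 to -8 and 8 to 12) that hang down to z = 105; the pin seats against the bar's underside at z = 118.
- grip (a point): Where to hold the light: in the blue grip that stands on the bar above the hook, 26 long in x, 14 thick in y (pinch along y), from z = 126 to 172 in the light's frame. This point is at x = 0, y = 0, z = 155.
- stand: Fixed stand of the balanced arm: base 130 x 130 x 18, column 28 diameter, white head 52 wide, top at 244. Origin: foot of the column on the table. The arm points to the stand's own -x, roughly towards the robot. Hung rightly, the light's x axis points along the stand's x: the open side of its C faces the column and the arm passes over the ring.
- pivot (a point): Centre of the arm's hinge, on the column's axis, 214 above the table; the hinge axis is the stand's y.
- pin (a point): Centre of the brass cross pin at the arm's free end: 10 diameter, along the stand's y, 220 from the pivot, about 275 high at rest. Bare between two black fork cheeks, inner faces 38 apart, 6 thick, 14 high, reaching 9 past the pin; fork bridge 23 behind the pin. The white arm is 20 thick, with a dark spring tube reaching 27 below its centre line.
- boom (a joint): Sink angle of the arm, rad: 0 = upper stop (0.28 rad above level), grows as it sinks, 0.64 = bottom stop. About 1.7 N down at the pin start it sinking, then about 11 N more per rad (50 N/m at the pin), with about 0.25 N of friction; let go out of balance, it bounces. With the light it settles between 0.1 and 0.55.
- dock: Black charging dock, fixed, 150 (x) x 125 (y) x 10 high, with a grey centring disc 52 diameter, 5 high, inside the ring. Origin: centre of its underside. The light stands on it at z = 10.
- tray: Fixed white open tray 150 x 110 x 30, bystander.
- slidebox: Red box 80 x 35 x 28 in the tray, bystander.
- dish: Glass dish, 86 diameter, 16 high, on the red mat (3 thick), bystander.
- bottle: Amber bottle, 56 diameter, 120 high, bystander.
- tape: Blue roll, 90 diameter, 24 high, bystander.
- jar: White jar, 60 diameter, 70 high, bystander.
- beaker: Glass beaker, 66 diameter, 85 high, bystander.
- driver: Small screwdriver, 150 long, lying crosswise between the robot and the red mat, bystander.
Things that resemble listed ones, but are neither listed nor needed, are in the scene too. What is shaped like the light but green or purple is not meant.

How it is judged:
On the way, in this order (a step that is already met when the one before it is completed fails the run):
1. the light is lifted clear of the dock in the gripper (height (world z) of light above 0.03 m and contact force between the fingers and light above 1 N), for 0.2 s.
2. still held, the light sits with its hook on the pin and has begun to weigh the arm down (distance between hook and pin below 0.012 m and contact force between light and stand above 1 N and value of joint boom above 0.03 rad and contact force between the fingers and light above 1 N), for 0.2 s.
At the end, for the whole second after the job is handed in: The light hangs with its hook seated on the pin (within 12 mm), lined up with the arm to 0.45 rad and upright to 0.25 rad, the arm sunk more than 0.05 rad and still (under 0.05 rad/s), the light slower than 30 mm/s (distance between hook and pin below 0.012 m and angle between the x axis of light and the x axis of stand, either way round below 0.45 rad and angle between light's own z axis and vertical below 0.25 rad and contact force between light and stand above 1.5 N and value of joint boom above 0.05 rad and velocity of joint boom between -0.05 and 0.05 rad/s and linear speed of light below 0.03 m/s); the robot touches nothing.
It fails at once if the arm drops or springs up (faster than 0.2 rad/s) while the light is not in the gripper (contact force between the fingers and light below 0.05 N and (velocity of joint boom above 0.2 rad/s or velocity of joint boom below -0.2 rad/s)).
It fails at once if the light is pressed or knocked against the arm or its stand with more than 14 N (contact force between light and stand above 14 N).
It fails at once if the arm is pushed down to its bottom stop (beyond 0.61 rad) (value of joint boom above 0.61 rad).
It fails at once if a bystander is moved more than 30 mm (distance of any of slidebox, dish, bottle, tape, jar, beaker, driver from where it was at the start of the episode above 0.03 m).
It also fails if it takes over 64 s, if anything falls off the work surface, if the arm or the gripper's body presses on something with over 40 N, if the wrist force passes 120 N, or if a joint passes its speed limit or range.

ROBOT

A 6-joint arm with a two-finger parallel gripper is mounted at the origin on the work surface. World frame = base frame: x ahead of the robot, y to its left, z up, the work surface at z = 0. Lengths are in m, angles in rad, forces in N, time in s.
With the tool pointing down it reaches from about 0.35 to 0.775 m from the base axis. Payload 5.5 kg.
Tool frame: the origin (TCP) lies at the centre of the arm's flange, where the gripper is bolted on; the fingertips stand 173 mm ahead of it and the grasp point (between the pads) lies 155 mm ahead of it; z points along the fingers, y is the line along which they close (so a half turn about z gives the same grasp; the last joint's range is limited). The gripper opens to 85 mm and grips with 20 to 120 N. Pads are 22 mm wide; open, the fingers measure 114 mm over their backs; the gripper's body (76 mm by 85 mm) begins 54 mm behind the grasp point. The pads swing forward as they close: fully open they stand 13 mm farther back than shut.
Start: joints at [0.965, 0.313, 0.046, 1.304, 0, 1.431], TCP at [0.258, 0.514, 0.405] pointing down, gripper open.
Joint ranges: [-2.76, 2.76], [-0.86, 1.69], [-1.03, 1.26], [-2.2, 2.34], [-1.47, 1.5], [-3.14, 3.14]. Speed limits (rad/s): [2.57, 2.57, 3.14, 3.14, 3.14, 3.14].

INTERFACE

Orientations are given as a rotation vector (axis times angle).
In Python, from station import telemetry, grab_frame, order gives the robot as it stands.
- The arm moves only by the tool send_rows, never from a script. Its argument "plan" is a list of rows, each a list of 2 entries, a list of its own where there are three numbers: the shift along the tool's x, y, z scaled (see below), then the turn, a rotation vector about the tool's x, y, z scaled (see below). A call has 1 to 10 rows; each row shifts and turns the commanded pose from where the row before left it, along the tool's axes as they then stand; what a row does not reach is not made up. The controller multiplies each number of a shift by 3 cm and each number of a turn by 8 degrees. A row lasts 1/8 s, in which the tool goes at most 62.5 mm and 10.7 degrees, less where a joint would pass 70% of its speed; a pose out of reach is approached as far as the arm can. A call with a number of a shift or a turn outside -1 to 1 is refused whole. A call with a gripper value outside its range is refused whole. "gripper" is the closure, from -1 (fully open) to 1 (shut), set as the call begins (left out, the last holds). The fingers move at their own pace and stop on an object; "squeeze" is the grip in N (left out, the last holds). Time passes only in rows, so rows that do not move let the fingers close. It gives the time, the measured TCP pose, the force, the opening and the grip force at its end, in the units of the state.
- telemetry.read_state(): the state, without advancing time (a new reading comes with each control period).
- grab_frame(name): name is "side" or "top"; returns a dict with "img" (400x640x3 uint8, red, green, blue), "vfov" (degrees; the focal length in pixels is half the picture's height over the tangent of half this angle, whatever the lens; pixels are square), "cx", "cy" (the principal point, pixels), "dist_coeffs" ([k1, k2, p1, p2, k3] as OpenCV has them; the pictures are not rectified), "xyz" and "orientation" of the camera in the world. Camera axes: x right, y down, z forward; pixel columns grow to the right and rows downward; lengths in m; the calibration is good to about 2 mm. A picture is of the moment at which its call begins. There is no depth.
- order.finish_job(): hands the job in; it is judged then, once.
The state is a dict: "clock": time; "q": joint angles; "dq": joint speeds; "tau": joint torques, N m; "tcp_pos": TCP position; "tool_rot": TCP orientation; "wrist_force": force on the tool from outside, world axes, zero at the start; "torque": the same for the moment, N m; "finger_gap": opening from 0.0 (shut) to 1.0 (fully open); "gripper_force": force on a finger pad.
Only numpy, scipy, OpenCV 4.12 (cv2) and the standard library are available. Lean on these libraries where they do the work, as an engineer would, in place of code of your own. Each camera call takes 0.05 s, during which the arm holds its last target. There are 200 camera calls.

## Working session

There is one attempt and no reset: what is moved stays moved. The work goes in short steps, Python scripts to look and compute and a tool call to move; the robot and the scene stay as the last step left them, time stands still between calls to the robot, and variables do not carry over. Pictures are saved under pics/ and viewed, at most 10 in all, crops included, and the job is handed in when it is done.

Besides the shell and the picture viewer there is one more tool, called after "Emit:" in YAML: its name, and indented under it one key for each argument. send_rows: Moves the arm, as the interface text tells. Its arguments: {"type":"object","properties":{"plan":{"type":"array","items":{"type":"array"}},"gripper":{"type":"number"},"squeeze":{"type":"number"}},"required":["plan"]}

```bash
mkdir -p pics; ls; python3 - <<'E'
from station import telemetry, grab_frame
import cv2
print(telemetry.read_state())
for n in("side","top"):
    f=grab_frame(n); print(n,{k:v for k,v in f.items() if k!="img"})
    cv2.imwrite(f"pics/{n}0.png",f["img"][:,:,::-1])
E
```

```text
pics
{'clock': 0.0, 'q': array([9.65406904e-01, 3.13965048e-01, 4.49643455e-02, 1.30358012e+00,
       6.24977397e-06, 1.43123011e+00]), 'dq': array([-3.23630503e-04, -1.26590435e-03,  6.48827773e-04,  1.23344133e-03,
        9.41769282e-05,  1.34201531e-04]), 'tau': array([ 1.02379021e-03, -4.80622780e+01,  2.98535210e+01,  1.91783480e-02,
        1.17942324e-05, -7.72039925e-06]), 'tcp_pos': array([0.25814003, 0.51357123, 0.40382271]), 'tool_rot': array([-7.24964176e-01, -3.05612630e+00,  2.60675540e-03]), 'wrist_force': array([-0.47126983,  0.48550326,  0.15690149]), 'torque': array([-0.00305605, -0.02035789,  0.01420997]), 'gripper_force': 0.0, 'finger_gap': 1.0002336078741854}
side {'vfov': 50.26033208053133, 'cx': 318.89365882884226, 'cy': 197.50804793233988, 'dist_coeffs': array([0.02042172, 0.        , 0.        , 0.        , 0.        ]), 'xyz': array([ 0.16639801, -0.67617598,  1.08336786]), 'orientation': array([-2.38153987,  0.49128818, -0.19778403])}
top {'vfov': 54.29131000271806, 'cx': 318.8329362022206, 'cy': 196.235520218209, 'dist_coeffs': array([-0.08763476,  0.        ,  0.        ,  0.        ,  0.        ]), 'xyz': array([0.39685258, 0.03448378, 1.53443608]), 'orientation': array([-2.18846295,  2.19408796, -0.09123451])}
```

View pics/side0.png

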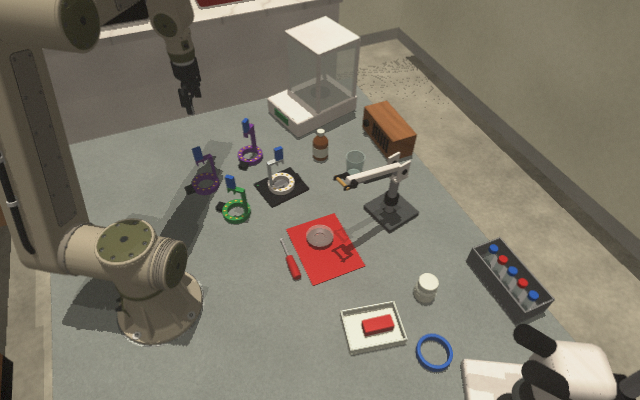

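View pics/top0.png

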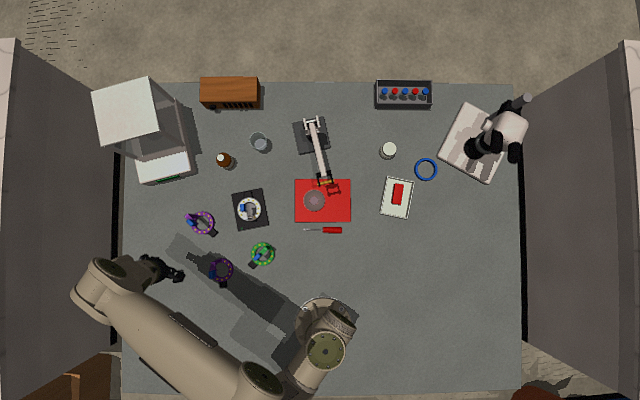

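The side view shows four ring lights: white on the black dock (281,180), green (236,210), and two purple (206,180) and (250,152). Only the white one on the dock fits the description. In the top view it is at (249,208), and the pin end is at (327,183). I'll enlarge these areas to confirm.

```bash
python3 - <<'E'
import cv2,numpy as np
s=cv2.imread("pics/side0.png");t=cv2.imread("pics/top0.png")
def c(i,x,y,w,h,k): return cv2.resize(i[y:y+h,x:x+w],None,fx=k,fy=k,interpolation=cv2.INTER_CUBIC)
# each 400x300 ; tl side light(245,140,60x? )
a=c(s,240,140,80,60,5);b=c(s,330,140,80,60,5);d=c(t,220,180,80,60,5);e=c(t,285,115,80,60*1,5)
e=c(t,280,112,107,80,1);e=cv2.resize(t[112:202,280:400],(400,300),interpolation=cv2.INTER_CUBIC)
cv2.imwrite("pics/crop0.png",np.vstack([np.hstack([a,b]),np.hstack([d,e])]))
E
```

```text
(no output)
```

View pics/crop0.png

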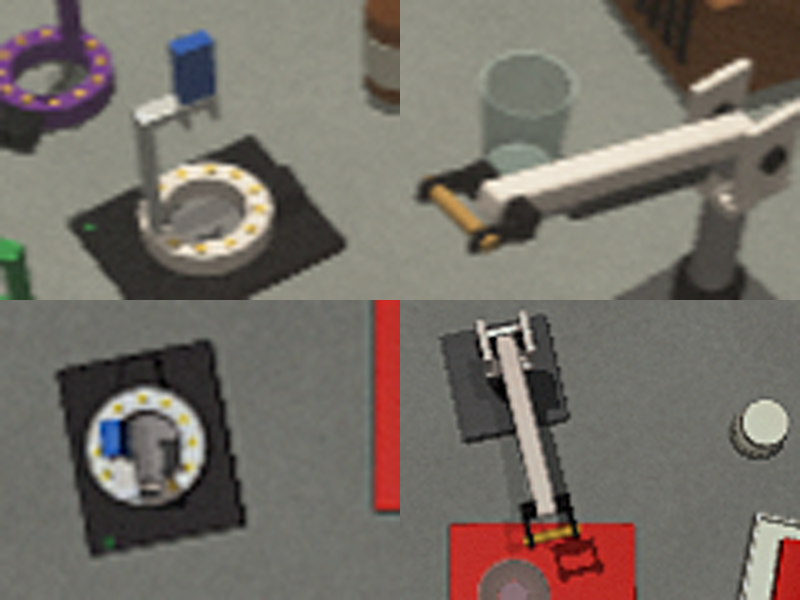

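The crop confirms that the light on the dock has the white ring, with its post on the robot side and battery away from it. It also shows the pin ends clearly. Next I'll fit both poses and check them with an overlay.

```bash
cat > h.py <<'E'
import cv2,numpy as np
from station import telemetry, grab_frame
from scipy.optimize import least_squares
from scipy.spatial.transform import Rotation as R
def cal(f):
    fl=200/np.tan(np.radians(f["vfov"])/2)
    K=np.array([[fl,0,f["cx"]],[0,fl,f["cy"]],[0,0,1]])
    Rc=R.from_rotvec(f["orientation"]).as_matrix().T
    return cv2.Rodrigues(Rc)[0],-Rc@f["xyz"],K,np.array(f["dist_coeffs"])
def proj(c,P): return cv2.projectPoints(np.array(P,float).reshape(-1,1,3),*c)[0].reshape(-1,2)
def place(p,P,z0=0):
    c,s=np.cos(p[2]),np.sin(p[2]);P=np.array(P,float)
    return np.c_[p[0]+c*P[:,0]-s*P[:,1],p[1]+s*P[:,0]+c*P[:,1],P[:,2]+z0]
def ring(r,z,n=60):
    a=np.linspace(0,2*np.pi,n);return np.c_[r*np.cos(a),r*np.sin(a),z+0*a]
def box(x0,x1,y0,y1,z0,z1): # closed wire path
    b=[(x0,y0),(x1,y0),(x1,y1),(x0,y1),(x0,y0)]
    return np.array([(*q,z0) for q in b]+[(*q,z1) for q in b])
E
cat > fit.py <<'E'
from h import *
cs=cal(grab_frame("side"));ct=cal(grab_frame("top"))
def sc(pts,k,ox,oy): return (np.array(pts,float)+.5)/k-.5+[ox,oy]
gt=np.array([(-13,-7,172),(13,-7,172),(-13,7,172),(13,7,172)])/1e3
gA=sc([(178,53),(215,42),(168,42),(207,32)],5,240,140)
rc=[(0,0,.020)]
rD=sc([(147,445-300)],5,220,180)
gD=sc([(113,438-300)],5,220,180); gm=[(0,0,.165)]
dk=np.array([(75,62.5,10),(75,-62.5,10),(-75,-62.5,10),(-75,62.5,10)])/1e3
dD=sc([(57,72),(210,40),(245,225),(92,257)],5,220,180)
def rl(p): return np.r_[(proj(cs,place(p,gt,.01))-gA).ravel(),(proj(ct,place(p,rc,.01))-rD).ravel(),(proj(ct,place(p,gm,.01))-gD).ravel()]
l=least_squares(rl,[.5,.25,.2]);print("light",l.x,l.fun.round(1))
d=least_squares(lambda p:(proj(ct,place(p,dk))-dD).ravel(),[.5,.25,.2]);print("dock",d.x,d.fun.round(1))
r,h=.220*np.cos(.28),.214+.22*np.sin(.28)
pin=[(-r,.019,h),(-r,-.019,h)]
pB=sc([(32,188),(85,238)],5,330,140);pE=sc([(128,241),(175,232)],10/3,280,112)
bs=np.array([(65,65,18),(65,-65,18),(-65,-65,18),(-65,65,18)])/1e3
bE=sc([(40,37),(145,15),(168,118),(65,142)],10/3,280,112)
def rs(p): return np.r_[(proj(cs,place(p,pin))-pB).ravel(),(proj(ct,place(p,pin))-pE).ravel(),(proj(ct,place(p,bs))-bE).ravel()]
s=least_squares(rs,[.7,.05,.2]);print("stand",s.x,s.fun.round(1));print("pin",place(s.x,[(-r,0,h)]))
L,S=l.x,s.x
W=[(place(L,ring(.045,.02),.01),0),(place(L,ring(.029,.02),.01),0),(place(L,box(-.013,.013,-.007,.007,.126,.172),.01),0),(place(L,box(-.041,.012,-.008,.008,.118,.126),.01),0),
(place(L,box(-.041,-.033,-.008,.008,.02,.118),.01),0),(place(d.x,box(-.075,.075,-.0625,.0625,0,.01)),1),(place(S,box(-.065,.065,-.065,.065,0,.018)),1),(place(S,pin),0),(place(S,[(0,0,.214),(-r,0,h)]),1)]
im=[]
for n,c,roi in(("side",cs,[(240,140),(330,140)]),("top",ct,[(220,175),(280,112)])):
    i=cv2.imread(f"pics/{n}0.png")
    for (x,y),w in zip(roi,(80,80 if n=="side" else 120)):
        k=400/w;j=cv2.resize(i[y:y+int(300/k),x:x+w],(400,300),interpolation=cv2.INTER_CUBIC)
        for q,g in W: cv2.polylines(j,[(((proj(c,q)-[x,y]+.5)*k-.5)*16).astype(int)],False,[(0,0,255),(0,255,0)][g],1,cv2.LINE_AA,4)
        im.append(j)
cv2.imwrite("pics/ov.png",np.vstack([np.hstack(im[:2]),np.hstack(im[2:])]))
E
python3 fit.py
```

```text
light [0.45460446 0.28410421 0.04357444] [-0.1  0.2  0.2 -0.1  0.2 -0.4  0.1 -0.8  0.3  0.4  0.3  0.3]
dock [0.45457589 0.28578323 0.19927355] [-0.4 -0.3  0.2 -0.3  0.5  0.3 -0.3  0.3]
stand [0.74093488 0.04452788 0.21873236] [ 1.6 -0.2  0.  -1.6  1.2 -1.3 -1.5 -1.1  0.1  1.5  0.6  1.2  1.   1.8
 -0.4  1.7]
pin [[ 0.53454042 -0.00135129  0.27479824]]
```

View pics/ov.png

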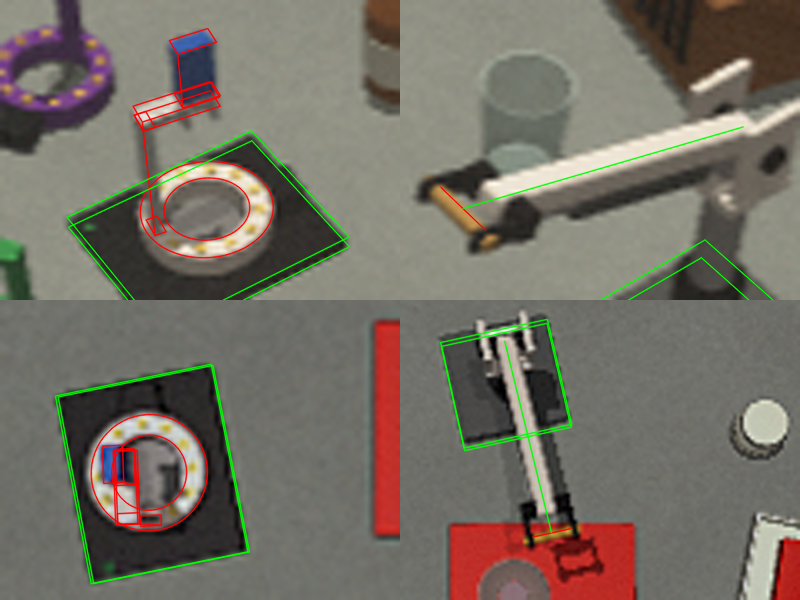

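The overlays agree well with the pictures. I'll refine the pin centre and grip yaw from colour blobs, then compute the first moves.

```bash
cat > ref.py <<'E'
from h import *
import sys
fs,ft=grab_frame("side"),grab_frame("top");cs,ct=cal(fs),cal(ft)
def blob(f,roi,lo,hi):
    x,y,w,h=roi;hsv=cv2.cvtColor(f["img"][y:y+h,x:x+w],cv2.COLOR_RGB2HSV)
    m=cv2.inRange(hsv,lo,hi);v,u=np.nonzero(m);return np.c_[u+x,v+y].astype(float)
# brass
bs=blob(fs,(330,165,25,28),(10,100,70),(28,255,255));bt=blob(ft,(312,175,25,20),(10,90,60),(30,255,255))
# allow red mat excluded by hue
print("brass",len(bs),bs.mean(0),bs.min(0),bs.max(0),len(bt),bt.mean(0),bt.min(0),bt.max(0))
p=least_squares(lambda P:np.r_[(proj(cs,P)-bs.mean(0)).ravel(),(proj(ct,P)-bt.mean(0)).ravel()],[.53,0,.27])
print("pin3d",p.x,p.fun.round(2))
# blue grip silhouettes by area overlap
bl=[(cs,blob(fs,(265,140,30,25),(105,110,40),(128,255,255)),"s"),(ct,blob(ft,(235,195,15,20),(105,110,40),(128,255,255)),"t")]
G=box(-.013,.013,-.007,.007,.126,.172);k=16
def cost(p):
    e=0
    for c,b,_ in bl:
        o=b.min(0)-4;sz=((b.max(0)-o+5)*k).astype(int)
        A=np.zeros((sz[1],sz[0]),np.uint8);B=A.copy()
        for q in b: u=((q-o)*k).astype(int);A[u[1]:u[1]+k,u[0]:u[0]+k]=1
        h=cv2.convexHull(((proj(c,place(p,G,.01))-o+.5)*k).astype(np.int32));cv2.fillConvexPoly(B,h,1)
        e+=(A!=B).sum()/k/k
    return e
from scipy.optimize import differential_evolution as de
r=de(cost,[(.44,.47),(.27,.3),(-.5,.5)],seed=1,maxiter=25,popsize=10);print("grip",r.x,r.fun,[len(b[1]) for b in bl])
for y in(-.1,0,.1,.2,.3): 
    q=min((cost((r.x[0]+a,r.x[1]+b,y)) for a in(-.002,0,.002) for b in(-.002,0,.002)));print(y,q)
E
python3 ref.py
```

```text
brass 57 [341.8245614  182.54385965] [336. 177.] [349. 189.] 46 [325.23913043 181.93478261] [317. 179.] [333. 185.]
pin3d [ 0.53330931 -0.00240318  0.27127075] [-0.05  0.    0.02 -0.06]
grip [ 0.45510015  0.28743109 -0.29121112] 92.3671875 [45, 31]
-0.1 96.26171875
0 98.01953125
0.1 100.95703125
0.2 102.5859375
0.3 102.515625
```

```bash
sed -i 's/(105,110,40)/(102,90,15)/g; s/(235,195,15,20)/(236,196,20,20)/' ref.py; python3 ref.py | tail -6
```

```text
grip [ 0.45515134  0.28681368 -0.26289442] 42.83203125 [92, 37]
-0.1 44.26171875
0 46.81640625
0.1 47.73828125
0.2 48.9375
0.3 49.74609375
```

Emit:
send_rows:
  plan:
    - [[0,0,0],[0,0,-0.92]]
    - [[0,0,0],[0,0,-0.92]]
    - [[0,0,0],[0,0,-0.92]]
    - [[0,0,0],[0,0,-0.92]]
    - [[0,0,0],[0,0,0]]
  gripper: -1
  squeeze: 60

```text
clock: 1.02
tcp_pos: [0.2583, 0.5137, 0.4047]
tool_rot: [-0.073, 3.141, 0.0]
wrist_force: [0.3, 0.0, 0.4]
finger_gap: 1.0
gripper_force: 0.0
```

```bash
cat > go.py <<'E'
from h import *
import sys
# usage: x y z yaw(light x dir) -> remaining shift in tool axes (units of 3cm), turn units; tool y = yaw+90deg
t=np.array(list(map(float,sys.argv[1:4])));yaw=float(sys.argv[4])
s=telemetry.read_state();Rt=R.from_rotvec(s["tool_rot"])
c,n=np.cos(yaw),np.sin(yaw)
Rd=R.from_matrix(np.array([[-c,-n,0],[-n,c,0],[0,0,-1]]).T)
print("shift",(Rt.inv().apply(t-s["tcp_pos"])/.03).round(2),"turn",np.degrees((Rt.inv()*Rd).as_rotvec()/8).round(2))
print("tcp",s["tcp_pos"].round(4),"F",s["wrist_force"].round(2),"T",s["torque"].round(2),"gap",round(s["finger_gap"],3),"gf",s["gripper_force"],"t",s["clock"],"q",s["q"].round(2))
E
python3 go.py .455 .286 .40 .04
```

```text
shift [-6.2  -7.89  0.16] turn [0.   0.   0.05]
tcp [0.2583 0.5137 0.4047] F [0.27 0.   0.37] T [ 0.02 -0.01  0.03] gap 1.0 gf 0.0 t 1.025 q [0.97 0.31 0.05 1.3  0.   0.92]
```

Emit:
send_rows:
  plan:
    - [[-0.62,-0.79,0],[0,0,0]]
    - [[-0.62,-0.79,0],[0,0,0]]
    - [[-0.62,-0.79,0],[0,0,0]]
    - [[-0.62,-0.79,0],[0,0,0]]
    - [[-0.62,-0.79,0],[0,0,0]]
    - [[-0.62,-0.79,0],[0,0,0]]
    - [[-0.62,-0.79,0],[0,0,0]]
    - [[-0.62,-0.79,0],[0,0,0]]
    - [[-0.62,-0.79,0],[0,0,0]]
    - [[-0.62,-0.79,0],[0,0,0]]

```text
clock: 2.28
tcp_pos: [0.456, 0.2852, 0.4048]
tool_rot: [-0.071, 3.14, 0.0]
wrist_force: [0.8, -0.3, -1.3]
finger_gap: 1.0
gripper_force: 0.0
```

Emit:
send_rows:
  plan:
    - [[0,0,0],[0,0,0]]
    - [[0,0,0],[0,0,0]]
    - [[0,0,0],[0,0,0]]

```text
clock: 2.65
tcp_pos: [0.4549, 0.2866, 0.4048]
tool_rot: [0.076, -3.141, -0.0]
wrist_force: [-0.1, -0.2, 0.3]
finger_gap: 0.999
gripper_force: 0.0
```

```bash
python3 go.py .455 .286 .32 .04;python3 - <<'E'
from h import *
s=grab_frame("side")["img"];t=grab_frame("top")["img"]
a=cv2.resize(s[80:230,200:350],(400,400),interpolation=2);b=cv2.resize(t[150:250,200:300],(400,400),interpolation=2)
cv2.imwrite("pics/pre.png",np.hstack([a,b])[:,:,::-1])
E
```

```text
shift [-0.   -0.02  2.83] turn [ 0.   -0.    0.06]
tcp [0.4549 0.2866 0.4048] F [-0.15 -0.22  0.29] T [-0.02 -0.03  0.02] gap 0.999 gf 0.0 t 2.65 q [ 0.41  0.24 -0.05  1.28  0.    0.36]
```

View pics/pre.png

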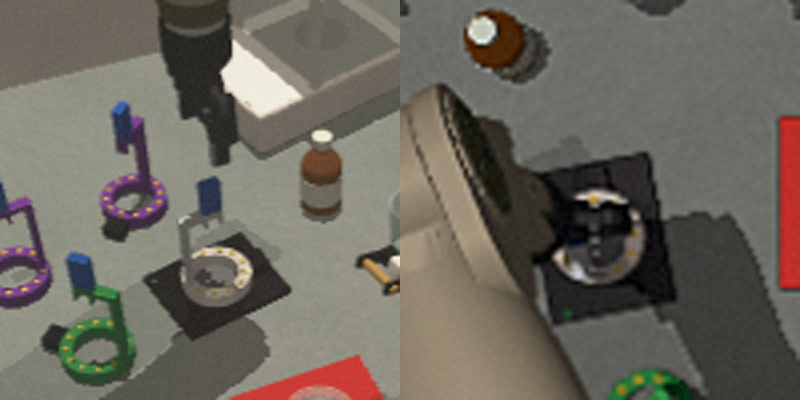

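The gripper stands directly above the white light's grip: fingers at about (220,150), grip at about (208,195) in the left panel. I'll go down and close.

Emit:
send_rows:
  plan:
    - [[0,0,0.5],[0,0,0]]
    - [[0,0,0.5],[0,0,0]]
    - [[0,0,0.5],[0,0,0]]
    - [[0,0,0.5],[0,0,0]]
    - [[0,0,0.5],[0,0,0]]
    - [[0,0,0.3],[0,0,0]]
    - [[0,0,0],[0,0,0]]
    - [[0,0,0],[0,0,0]]

```text
clock: 3.75
tcp_pos: [0.4557, 0.2861, 0.3212]
tool_rot: [-0.075, 3.14, 0.001]
wrist_force: [0.4, -0.1, 0.7]
finger_gap: 0.998
gripper_force: 0.0
```

Emit:
send_rows:
  plan:
    - [[0,0,0],[0,0,0]]
    - [[0,0,0],[0,0,0]]
    - [[0,0,0],[0,0,0]]
    - [[0,0,0],[0,0,0]]
    - [[0,0,0],[0,0,0]]
    - [[0,0,0],[0,0,0]]
    - [[0,0,0],[0,0,0]]
    - [[0,0,0],[0,0,0]]
  gripper: 1
  squeeze: 60

```text
clock: 4.75
tcp_pos: [0.4556, 0.2859, 0.3209]
tool_rot: [-0.075, 3.14, 0.0]
wrist_force: [1.0, -2.1, 1.7]
finger_gap: 0.158
gripper_force: 59.4
```

```bash
python3 go.py .455 .286 .32 .04
```

```text
shift [0.02 0.   0.03] turn [0.   0.   0.06]
tcp [0.4556 0.2859 0.3209] F [ 1.04 -2.09  1.73] T [-0.24 -0.14  0.01] gap 0.158 gf 59.38321530818939 t 4.75 q [ 0.41  0.28 -0.21  1.08 -0.    0.36]
```

Grip closed on about 14 mm, as expected. Lifting.

Emit:
send_rows:
  plan:
    - [[0,0,-0.3],[0,0,0]]
    - [[0,0,-0.6],[0,0,0]]
    - [[0,0,-0.8],[0,0,0]]
    - [[0,0,-0.8],[0,0,0]]
    - [[0,0,-0.8],[0,0,0]]
    - [[0,0,-0.8],[0,0,0]]
    - [[0,0,-0.8],[0,0,0]]
    - [[0,0,-0.7],[0,0,0]]
    - [[0,0,-0.4],[0,0,0]]
    - [[0,0,-0.2],[0,0,0]]

```text
clock: 6.0
tcp_pos: [0.4553, 0.286, 0.5068]
tool_rot: [0.076, -3.14, 0.0]
wrist_force: [0.7, -0.7, -4.1]
finger_gap: 0.153
gripper_force: 58.6
```

Emit:
send_rows:
  plan:
    - [[0,0,0],[0,0,0]]
    - [[0,0,0],[0,0,0]]
    - [[0,0,0],[0,0,0]]
    - [[0,0,0],[0,0,0]]
    - [[0,0,0],[0,0,0]]
    - [[0,0,0],[0,0,0]]

```text
clock: 6.75
tcp_pos: [0.4554, 0.2859, 0.5067]
tool_rot: [0.075, -3.141, -0.0]
wrist_force: [0.2, -1.4, -5.2]
finger_gap: 0.153
gripper_force: 58.6
```

```bash
python3 go.py .408 -.03 .506 .219
```

```text
shift [  2.08 -10.44   0.02] turn [ 0.    0.   -1.22]
tcp [0.4554 0.2859 0.5067] F [ 0.25 -1.42 -5.23] T [ 0.02 -0.03 -0.01] gap 0.153 gf 58.62209379673004 t 6.75 q [0.41 0.23 0.19 1.52 0.   0.36]
```

Emit:
send_rows:
  plan:
    - [[0.3,-0.3,0],[0,0,0]]
    - [[0.4,-0.6,0],[0,0,0]]
    - [[0.4,-0.8,0],[0,0,0]]
    - [[0.4,-0.9,0],[0,0,0]]
    - [[0.3,-0.9,0],[0,0,0]]
    - [[0.28,-0.9,0],[0,0,0]]
    - [[0,-0.9,0],[0,0,0]]
    - [[0,-0.9,0],[0,0,0]]
    - [[0,-0.9,0],[0,0,0]]
    - [[0,-0.9,0],[0,0,0]]

```text
clock: 8.0
tcp_pos: [0.4036, 0.0422, 0.5069]
tool_rot: [-0.075, 3.14, -0.0]
wrist_force: [-0.5, -0.1, -5.8]
finger_gap: 0.155
gripper_force: 58.7
```

Emit:
send_rows:
  plan:
    - [[0,-0.9,0],[0,0,0]]
    - [[0,-0.7,0],[0,0,0]]
    - [[0,-0.5,0],[0,0,0]]
    - [[0,-0.34,0],[0,0,0]]
    - [[0,0,0],[0,0,-0.4]]
    - [[0,0,0],[0,0,-0.5]]
    - [[0,0,0],[0,0,-0.32]]
    - [[0,0,0],[0,0,0]]
    - [[0,0,0],[0,0,0]]
    - [[0,0,0],[0,0,0]]

```text
clock: 9.25
tcp_pos: [0.4081, -0.0298, 0.5067]
tool_rot: [-0.342, 3.123, 0.0]
wrist_force: [-0.6, 0.7, -5.5]
finger_gap: 0.157
gripper_force: 58.8
```

```bash
python3 go.py .534 -.002 .506 .219;python3 - <<'E'
from h import *
s=grab_frame("side")["img"];t=grab_frame("top")["img"]
a=cv2.resize(s[120:270,240:390],(400,400),interpolation=2);b=cv2.resize(t[140:260,270:390],(400,400),interpolation=2)
cv2.imwrite("pics/app.png",np.hstack([a,b])[:,:,::-1])
E
```

```text
shift [-4.3  -0.    0.02] turn [ 0.    0.   -0.01]
tcp [ 0.4081 -0.0298  0.5067] F [-0.62  0.69 -5.49] T [0.01 0.02 0.01] gap 0.157 gf 58.76546859741211 t 9.25 q [-0.27 -0.02 -0.1   1.49  0.   -0.49]
```

View pics/app.png

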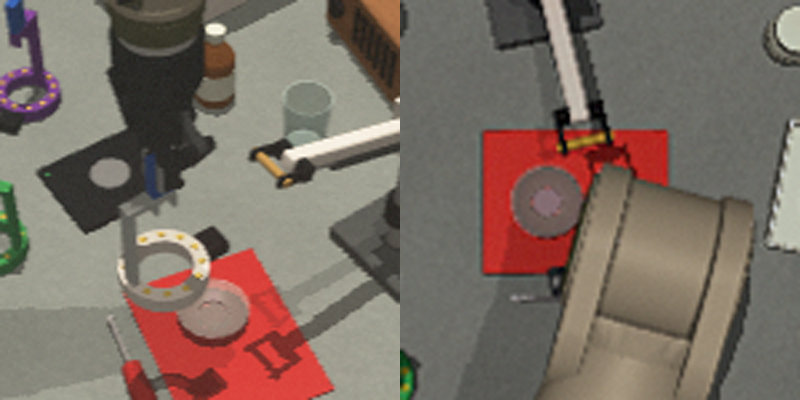

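The light hangs level with its battery facing the stand, clear of the fork and aligned with the arm. I'll move it in above the pin.

Emit:
send_rows:
  plan:
    - [[-0.3,0,0],[0,0,0]]
    - [[-0.5,0,0],[0,0,0]]
    - [[-0.6,0,0],[0,0,0]]
    - [[-0.6,0,0],[0,0,0]]
    - [[-0.6,0,0],[0,0,0]]
    - [[-0.6,0,0],[0,0,0]]
    - [[-0.5,0,0],[0,0,0]]
    - [[-0.4,0,0],[0,0,0]]
    - [[-0.2,0,0],[0,0,0]]
    - [[0,0,0],[0,0,0]]

```text
clock: 10.6
tcp_pos: [0.5343, -0.0019, 0.5065]
tool_rot: [0.342, -3.122, -0.0]
wrist_force: [-0.4, -0.5, -5.4]
finger_gap: 0.152
gripper_force: 58.8
```

Emit:
send_rows:
  plan:
    - [[0,0,0],[0,0,0]]
    - [[0,0,0],[0,0,0]]
    - [[0,0,0],[0,0,0]]

```text
clock: 10.98
tcp_pos: [0.5337, -0.002, 0.507]
tool_rot: [-0.342, 3.123, -0.0]
wrist_force: [0.5, -0.9, -5.0]
finger_gap: 0.154
gripper_force: 58.8
```

```bash
python3 go.py .534 -.002 .506 .219; cat > ov2.py <<'E'
from h import *
import sys
f=grab_frame("side");c=cal(f);s=telemetry.read_state();P=s["tcp_pos"];v=R.from_rotvec(s["tool_rot"]).as_matrix()[:,1]
yaw=np.arctan2(-v[0],v[1]);L=[P[0],P[1],yaw];z=P[2]-.3109
x,y,w,h=315,130,80,60;k=10
j=cv2.resize(f["img"][y:y+h,x:x+w,::-1],(800,600),interpolation=cv2.INTER_CUBIC)
S=[.741,.0445,.219];r=.22*np.cos(.28)
lip=lambda a,b:box(a,b,-.008,.008,.105,.118)
for q,g in[(place(L,ring(.045,.02),z),0),(place(L,box(-.013,.013,-.007,.007,.126,.172),z),0),(place(L,box(-.041,.012,-.008,.008,.118,.126),z),0),(place(L,lip(-.012,-.008),z),0),(place(L,lip(.008,.012),z),0)]:
    cv2.polylines(j,[(((proj(c,q)-[x,y]+.5)*k-.5)*16).astype(int)],False,(0,0,255),1,cv2.LINE_AA,4)
cv2.imwrite(sys.argv[1],j)
E
python3 ov2.py pics/over.png
```

```text
shift [-0.01 -0.    0.03] turn [-0.    0.   -0.01]
tcp [ 0.5337 -0.002   0.507 ] F [ 0.55 -0.9  -5.03] T [ 0.02 -0.05 -0.01] gap 0.154 gf 58.821521401405334 t 10.975 q [-0.15  0.23  0.18  1.52  0.   -0.37]
```

View pics/over.png

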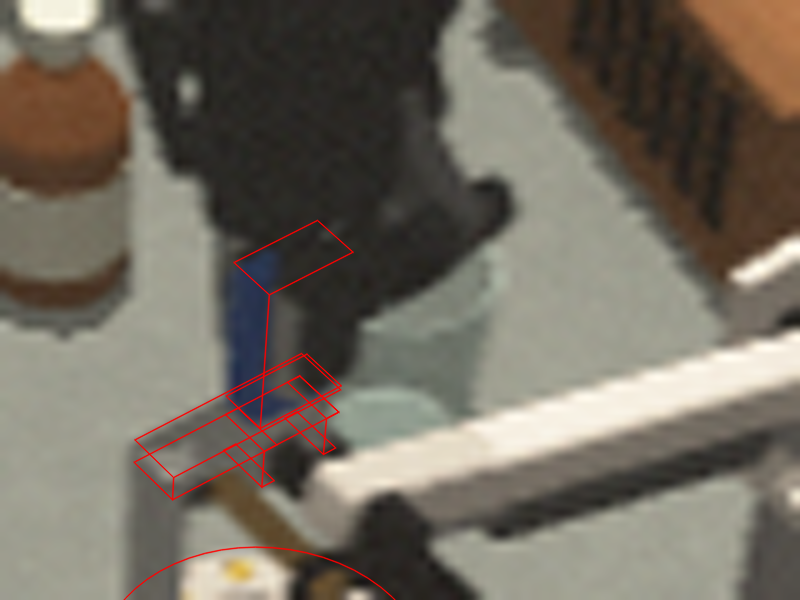

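The model lines match the picture to within about 1 px, and the slot lips straddle the pin line. Lowering to just above the seat; a lip caught on the pin would show as force at about z 0.484.

Emit:
send_rows:
  plan:
    - [[0,0,0.2],[0,0,0]]
    - [[0,0,0.2],[0,0,0]]
    - [[0,0,0.2],[0,0,0]]
    - [[0,0,0.1],[0,0,0]]
    - [[0,0,0.1],[0,0,0]]
    - [[0,0,0.1],[0,0,0]]
    - [[0,0,0],[0,0,0]]
    - [[0,0,0],[0,0,0]]
    - [[0,0,0],[0,0,0]]

```text
clock: 12.15
tcp_pos: [0.5341, -0.0019, 0.4799]
tool_rot: [-0.342, 3.122, -0.0]
wrist_force: [-0.5, 0.0, -4.6]
finger_gap: 0.156
gripper_force: 58.8
```

```bash
python3 go.py .534 -.002 .476 .219; python3 ov2.py pics/low.png
```

```text
shift [ 0.   -0.    0.13] turn [-0.  0. -0.]
tcp [ 0.5341 -0.0019  0.4799] F [-0.48  0.03 -4.61] T [-0.01 -0.    0.05] gap 0.156 gf 58.766990303993225 t 12.15 q [-0.15  0.22  0.11  1.46  0.   -0.37]
```

View pics/low.png

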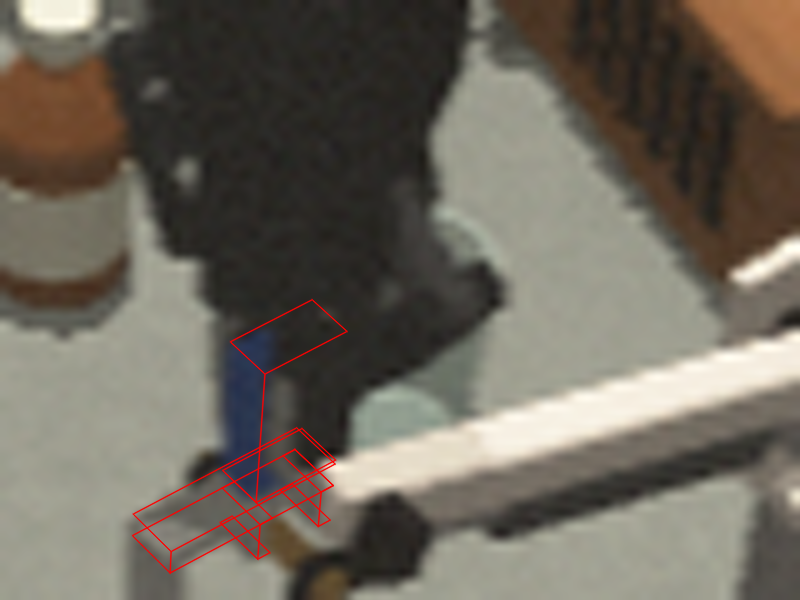

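The pin emerges at about (290,545), between the two lips at (260,555) and (325,520), so it is centred. Continue slowly.

Emit:
send_rows:
  plan:
    - [[0,0,0.05],[0,0,0]]
    - [[0,0,0.05],[0,0,0]]
    - [[0,0,0.05],[0,0,0]]
    - [[0,0,0.05],[0,0,0]]
    - [[0,0,0.05],[0,0,0]]
    - [[0,0,0.05],[0,0,0]]
    - [[0,0,0],[0,0,0]]
    - [[0,0,0],[0,0,0]]

```text
clock: 13.2
tcp_pos: [0.534, -0.0019, 0.4708]
tool_rot: [-0.342, 3.123, 0.0]
wrist_force: [-0.9, -1.0, -2.7]
finger_gap: 0.154
gripper_force: 59.0
```

Emit:
send_rows:
  plan:
    - [[0,0,0.05],[0,0,0]]
    - [[0,0,0.05],[0,0,0]]
    - [[0,0,0.05],[0,0,0]]
    - [[0,0,0.05],[0,0,0]]
    - [[0,0,0.05],[0,0,0]]
    - [[0,0,0.05],[0,0,0]]
    - [[0,0,0],[0,0,0]]
    - [[0,0,0],[0,0,0]]

```text
clock: 14.2
tcp_pos: [0.5336, -0.002, 0.4614]
tool_rot: [0.342, -3.121, 0.0]
wrist_force: [-5.5, -1.6, -1.4]
finger_gap: 0.155
gripper_force: 59.3
```

The arm is sinking, and its arc carries the pin toward the robot (−x force). I'll back off along tool +x to follow the arc.

Emit:
send_rows:
  plan:
    - [[0.05,0,0],[0,0,0]]
    - [[0.05,0,0],[0,0,0]]
    - [[0.02,0,0],[0,0,0]]
    - [[0,0,0],[0,0,0]]
    - [[0,0,0],[0,0,0]]

```text
clock: 14.82
tcp_pos: [0.5308, -0.0027, 0.4619]
tool_rot: [-0.342, 3.122, -0.0]
wrist_force: [0.9, -0.5, -3.2]
finger_gap: 0.155
gripper_force: 59.3
```

```bash
python3 go.py .534 -.002 .46 .219; python3 - <<'E'
import numpy as np
z0=.472
for th in np.arange(0,.5,.05):print(round(th,2),"dz mm",round(220*(np.sin(.28)-np.sin(.28-th)),1),"back mm",round(220*(np.cos(.28-th)-np.cos(.28)),1))
E
```

```text
shift [-0.11 -0.    0.06] turn [-0.    0.01 -0.  ]
tcp [ 0.5308 -0.0027  0.4619] F [ 0.85 -0.49 -3.22] T [ 0.03 -0.26 -0.04] gap 0.155 gf 59.26478862762451 t 14.825 q [-0.16  0.22  0.06  1.41  0.   -0.37]
0.0 dz mm 0.0 back mm 0.0
0.05 dz mm 10.6 back mm 2.8
0.1 dz mm 21.4 back mm 5.0
0.15 dz mm 32.3 back mm 6.7
0.2 dz mm 43.2 back mm 7.9
0.25 dz mm 54.2 back mm 8.5
0.3 dz mm 65.2 back mm 8.5
0.35 dz mm 76.2 back mm 8.0
0.4 dz mm 87.1 back mm 7.0
0.45 dz mm 98.0 back mm 5.4
```

Emit:
send_rows:
  plan:
    - [[0.022,0,0.1],[0,0,0]]
    - [[0.02,0,0.1],[0,0,0]]
    - [[0.02,0,0.1],[0,0,0]]
    - [[0.018,0,0.1],[0,0,0]]
    - [[0.018,0,0.1],[0,0,0]]
    - [[0,0,0],[0,0,0]]
    - [[0,0,0],[0,0,0]]

```text
clock: 15.7
tcp_pos: [0.5276, -0.0034, 0.4467]
tool_rot: [0.342, -3.123, -0.0]
wrist_force: [0.2, -0.1, -2.4]
finger_gap: 0.155
gripper_force: 59.2
```

Emit:
send_rows:
  plan:
    - [[0.015,0,0.1],[0,0,0]]
    - [[0.015,0,0.1],[0,0,0]]
    - [[0.013,0,0.1],[0,0,0]]
    - [[0.012,0,0.1],[0,0,0]]
    - [[0.01,0,0.1],[0,0,0]]
    - [[0,0,0],[0,0,0]]
    - [[0,0,0],[0,0,0]]

```text
clock: 16.58
tcp_pos: [0.5256, -0.0038, 0.4316]
tool_rot: [0.342, -3.122, -0.0]
wrist_force: [-0.8, -0.3, -1.3]
finger_gap: 0.158
gripper_force: 59.4
```

```bash
for i in 1 2 3; do python3 - <<'E'
from h import *
grab_frame("side");s=telemetry.read_state();print(s["wrist_force"].round(2),s["torque"].round(2),s["tcp_pos"].round(4))
E
done
```

```text
[-1.44 -1.36 -1.1 ] [-0.26  0.37  0.02] [ 0.5256 -0.0038  0.4317]
[-2.03 -0.6  -2.01] [-0.24  0.44 -0.04] [ 0.5256 -0.0038  0.4317]
[-1.56 -0.91 -1.09] [-0.2   0.44 -0.  ] [ 0.5256 -0.0038  0.4317]
```

Emit:
send_rows:
  plan:
    - [[0.03,0,0.1],[0,0,0]]
    - [[0.02,0,0.1],[0,0,0]]
    - [[0.01,0,0.1],[0,0,0]]
    - [[0,0,0.1],[0,0,0]]
    - [[0,0,0.1],[0,0,0]]
    - [[0,0,0.1],[0,0,0]]
    - [[0,0,0],[0,0,0]]
    - [[0,0,0],[0,0,0]]

```text
clock: 17.73
tcp_pos: [0.5241, -0.0042, 0.4137]
tool_rot: [-0.342, 3.123, 0.0]
wrist_force: [1.0, 0.3, -0.6]
finger_gap: 0.156
gripper_force: 59.5
```

```bash
cat > avg.py <<'E'
from h import *
a=[]
for i in range(12): grab_frame("side");s=telemetry.read_state();a.append(np.r_[s["wrist_force"],s["torque"]])
print(np.mean(a,0).round(2),np.std(a,0).round(2),s["tcp_pos"].round(4),s["clock"])
E
python3 avg.py
```

```text
[ 1.82  0.59 -0.42  0.15 -0.39 -0.02] [0.5  0.48 0.52 0.03 0.03 0.04] [ 0.5241 -0.0042  0.4138] 18.325
```

Emit:
send_rows:
  plan:
    - [[-0.015,0,0.06],[0,0,0]]
    - [[-0.015,0,0.06],[0,0,0]]
    - [[0,0,0.06],[0,0,0]]
    - [[0,0,0.06],[0,0,0]]
    - [[0,0,0.06],[0,0,0]]
    - [[0,0,0],[0,0,0]]
    - [[0,0,0],[0,0,0]]

```text
clock: 19.2
tcp_pos: [0.5247, -0.004, 0.4046]
tool_rot: [0.342, -3.122, -0.0]
wrist_force: [-2.2, 0.1, 1.1]
finger_gap: 0.158
gripper_force: 59.6
```

```bash
sed -i 's/range(12)/range(24)/' avg.py; python3 avg.py
```

```text
[-2.98 -0.38  0.04 -0.08  0.66 -0.  ] [0.49 0.53 0.46 0.05 0.04 0.03] [ 0.5249 -0.0039  0.4047] 20.4
```

Emit:
send_rows:
  plan:
    - [[0.009,0,0.03],[0,0,0]]
    - [[0.009,0,0.03],[0,0,0]]
    - [[0,0,0],[0,0,0]]
    - [[0,0,0],[0,0,0]]

```text
clock: 20.9
tcp_pos: [0.5247, -0.004, 0.403]
tool_rot: [-0.342, 3.122, 0.0]
wrist_force: [-0.0, 1.1, -0.1]
finger_gap: 0.154
gripper_force: 59.6
```

```bash
python3 avg.py; python3 - <<'E'
from h import *
s=grab_frame("side")["img"];t=grab_frame("top")["img"]
a=cv2.resize(s[130:230,300:400],(400,400),interpolation=2);b=cv2.resize(t[100:220,270:390],(400,400),interpolation=2)
cv2.imwrite("pics/hang.png",np.hstack([a,b])[:,:,::-1])
E
```

```text
[ 1.18  1.92  0.11  0.43 -0.28  0.  ] [0.99 0.56 0.6  0.08 0.2  0.03] [ 0.5245 -0.0041  0.403 ] 22.1
```

View pics/hang.png

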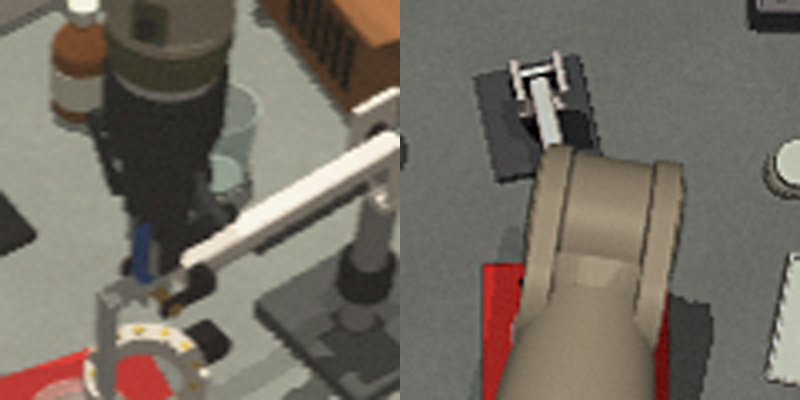

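The hook sits between the fork cheeks, and the light is upright with its battery toward the column. The arm is about level and Fz is about 0, so it carries the whole weight. I'll relieve the small side force, soften the grip, then open.

Emit:
send_rows:
  plan:
    - [[-0.005,0.01,0],[0,0,0]]
    - [[0,0,0],[0,0,0]]
    - [[0,0,0],[0,0,0]]
    - [[0,0,0],[0,0,0]]
  squeeze: 20

```text
clock: 22.7
tcp_pos: [0.5246, -0.0039, 0.4029]
tool_rot: [-0.342, 3.123, -0.001]
wrist_force: [2.5, 0.4, 0.9]
finger_gap: 0.15
gripper_force: 59.7
```

```bash
python3 avg.py
```

```text
[ 2.72 -1.39  0.29 -0.35 -0.61  0.  ] [0.4  0.54 0.58 0.13 0.04 0.03] [ 0.5244 -0.0038  0.4029] 23.9
```

Emit:
send_rows:
  plan:
    - [[-0.017,-0.005,0],[0,0,0]]
    - [[0,0,0],[0,0,0]]
    - [[0,0,0],[0,0,0]]
    - [[0,0,0],[0,0,0]]
  squeeze: 20
  gripper: 1

```text
clock: 24.4
tcp_pos: [0.5247, -0.0038, 0.4027]
tool_rot: [0.342, -3.122, -0.0]
wrist_force: [0.2, -2.9, -0.1]
finger_gap: 0.152
gripper_force: 59.6
```

```bash
python3 avg.py
```

```text
[-1.65 -1.88 -0.04 -0.41  0.42 -0.  ] [0.86 0.65 0.46 0.11 0.16 0.03] [ 0.5249 -0.0037  0.4028] 25.6
```

Emit:
send_rows:
  plan:
    - [[0.006,-0.008,0],[0,0,0]]
    - [[0,0,0],[0,0,0]]

```text
clock: 25.85
tcp_pos: [0.5248, -0.0038, 0.4029]
tool_rot: [-0.343, 3.123, 0.001]
wrist_force: [-2.2, 0.3, -0.1]
finger_gap: 0.152
gripper_force: 59.6
```

Emit:
send_rows:
  plan:
    - [[0,0,0],[0,0,0]]
    - [[0,0,0],[0,0,0]]
    - [[0,0,0],[0,0,0]]
    - [[0,0,0],[0,0,0]]
    - [[0,0,0],[0,0,0]]
    - [[0,0,0],[0,0,0]]
  gripper: 0

```text
clock: 26.6
tcp_pos: [0.5249, -0.0041, 0.4029]
tool_rot: [-0.342, 3.123, 0.0]
wrist_force: [-0.6, -1.2, 0.3]
finger_gap: 0.499
gripper_force: 0.0
```

Emit:
send_rows:
  plan:
    - [[0,0,-0.1],[0,0,0]]
    - [[0,0,-0.3],[0,0,0]]
    - [[0,0,-0.5],[0,0,0]]
    - [[0,0,-0.7],[0,0,0]]
    - [[0,0,-0.8],[0,0,0]]
    - [[0,0,-0.8],[0,0,0]]
    - [[0,0,-0.6],[0,0,0]]
    - [[0,0,-0.3],[0,0,0]]
    - [[0,0,0],[0,0,0]]
    - [[0,0,0],[0,0,0]]

```text
clock: 27.85
tcp_pos: [0.5248, -0.0041, 0.5253]
tool_rot: [0.342, -3.122, -0.0]
wrist_force: [1.0, 0.5, -1.3]
finger_gap: 0.5
gripper_force: 0.0
```

Emit:
send_rows:
  plan:
    - [[0,0,0],[0,0,0]]
    - [[0,0,0],[0,0,0]]
    - [[0,0,0],[0,0,0]]
    - [[0,0,0],[0,0,0]]
    - [[0,0,0],[0,0,0]]
    - [[0,0,0],[0,0,0]]
    - [[0,0,0],[0,0,0]]
    - [[0,0,0],[0,0,0]]

```text
clock: 28.85
tcp_pos: [0.5249, -0.0041, 0.5259]
tool_rot: [-0.342, 3.123, 0.0]
wrist_force: [0.1, -0.5, 0.1]
finger_gap: 0.503
gripper_force: 0.0
```

```bash
python3 avg.py; python3 - <<'E'
from h import *
f=[]
for i in range(2):
    s=grab_frame("side")["img"]; f.append(s); [grab_frame("top") for _ in range(8)]
print("motion",np.abs(f[0][130:250,290:420].astype(int)-f[1][130:250,290:420]).max())
a=cv2.resize(s[130:230,300:400],(500,500),interpolation=2)
cv2.imwrite("pics/end.png",a[:,:,::-1])
E
```

```text
[-0.01  0.16 -0.04 -0.01  0.01 -0.  ] [0.59 0.48 0.52 0.04 0.03 0.02] [ 0.5249 -0.0041  0.5259] 30.05
motion 14
```

View pics/end.png

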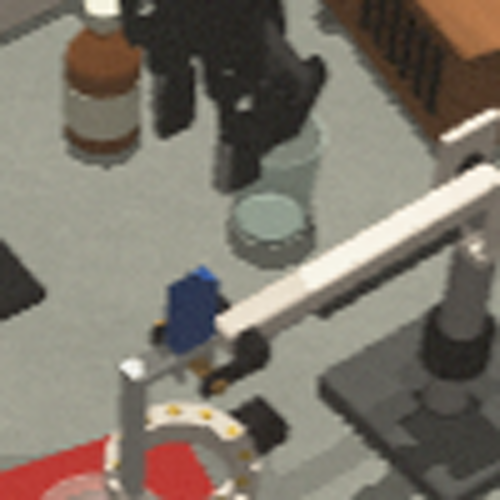

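The light hangs upright with its hook on the pin at about (200,365), aligned with the arm and still. The gripper is clear, so I'm handing in.

```bash
python3 -c "
from station import order
print(order.finish_job())"
```

```text
the job is handed in; nothing more can be done
None
```

The ring light hangs by its hook on the brass pin, upright, lined up with the arm and at rest with the gripper clear. The job is handed in, but `finish_job()` gave no pass or fail result.

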